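# Restock the blue lane: old jar forward, new jar behind

### The job

Restock the lane with the blue tag: bring the blue jar that stands at its back forward until it is at the lane's front stop, nearest you, then take the new blue jar that stands on the worktop to the right of the lanes and stand it behind the old one in the same lane. Keep both blue jars upright, and leave the yellow jar on the worktop to the right of the lanes where it is.

Things in the scene. Friction and masses are not known exactly. Their poses are not given: they have to be found in the camera images.
- blue_old_centre (a point): The old blue jar: blue sample jar with a white lid, standing in the rear half of the lane with the blue tag, on the board; 48 mm across, 66 mm tall (white screw lid included), about 0.15 kg, to be held round the body. The point is the centre of the jar, 33 mm above its underside; z is up along the jar, its turn about z means nothing.
- blue_new_centre (a point): The new blue jar: the same kind of blue sample jar with a white lid, standing on the worktop to the right of the board; 48 mm across, 66 mm tall (white screw lid included), about 0.15 kg, to be held round the body. The point is the centre of the jar, 33 mm above its underside; z is up along the jar, its turn about z means nothing.
- lane_blue: Fixed white channel with a blue tag, 146 x 74 mm, inside 140 (x) by 68 (y), on an 8 mm board; two full lanes (yellow, grey tags) lie parallel, 108 mm apart, any order. Origin: centre of its underside, z up, -x to the tagged front end (towards the robot). Floor at z = 3 mm, rails 10, tag holder 20. A jar's centre: x = -47 mm at the front stop, +47 at the back, z = 36 standing.
- yellow_spare_centre (a point): A yellow jar standing on the worktop to the right of the board, near the new blue jar, of the same size, not to be moved; its centre, 33 mm above its underside.

How it is judged (in metres and radians):
On the way, in this order (a step that is already met when the one before it is completed fails the run):
1. the old blue jar stands at the front of the blue lane (x of blue_old_centre in the frame of lane_blue between -0.06 and -0.03 m and y of blue_old_centre in the frame of lane_blue between -0.018 and 0.018 m and z of blue_old_centre in the frame of lane_blue between 0.03 and 0.042 m and angle between blue_old_centre's own z axis and vertical below 0.17 rad), for 0.2 s.
2. the new blue jar stands behind it in the blue lane (all of step 1 and x of blue_new_centre in the frame of lane_blue between 0.005 and 0.06 m and y of blue_new_centre in the frame of lane_blue between -0.018 and 0.018 m and z of blue_new_centre in the frame of lane_blue between 0.03 and 0.042 m and angle between blue_new_centre's own z axis and vertical below 0.17 rad), for 0.2 s.
At the end, for the whole second after the job is handed in: Both blue jars stand at rest, upright within 10 degrees, on the floor of the blue-tagged lane: the old one within about 17 mm of the front stop, the new one behind it (all of step 2 and linear speed of each of blue_old, blue_new below 0.02 m/s); the robot touches nothing.
It fails at once if a blue jar is tipped by more than about 35 degrees (angle between any of blue_old_centre, blue_new_centre's own z axis and vertical above 0.6 rad).
It fails at once if the loose yellow jar is moved by more than 30 mm (distance of yellow_spare_centre from where it was at the start of the episode above 0.03 m).
It also fails if it takes over 45 s, if anything falls off the work surface, if the arm or the gripper's body presses on something with over 40 N, if the wrist force passes 120 N, or if a joint passes its speed limit or range.

### The arm

A 6-joint arm with a two-finger parallel gripper is mounted at the origin on a cart in front of the work surface, level with it; the furniture and walls round the work are solid. World frame = base frame: x ahead of the robot, y to its left, z up, the work surface at z = 0. Lengths are in mm, angles in rad, forces in N, time in s.
With the tool pointing down it reaches from about 275 to 1000 mm from the base axis. Payload 8.4 kg.
Tool frame: the origin (TCP) lies at the very end of the fingers, on their centre line; the grasp point (between the pads) lies 19 mm behind it; z points along the fingers, y is the direction in which the jaws open and shut (so a half turn about z gives the same grasp; the last joint's range is limited). The gripper opens to 85 mm and grips with 20 to 120 N. Pads are 22 mm wide; open, the fingers measure 114 mm over their backs; the gripper's body (76 mm by 85 mm) begins 54 mm behind the grasp point. The pads swing forward as they close: fully open they stand 13 mm farther back than shut.
Start: joints at [-1.228, 0.353, 1.633, -0, 1.155, -0.002], TCP at [211.254, -588.217, 206.281] pointing down, gripper open.
Joint ranges: [-2.63, 2.63], [-0.92, 2.1], [0.06, 2.66], [-1.3, 4.44], [0, 2.69], [-3.02, 3.02]. Speed limits (rad/s): [2.22, 2.22, 2.79, 3.14, 3.14, 3.14].

### API

Orientations are given as [roll, pitch, yaw] about the fixed x, y, z axes, in that order (R = Rz(yaw) Ry(pitch) Rx(roll)).
In Python, from rig import readout, grab_frame, calibration, r gives the robot as it stands. The module is installed in compiled form; this text tells all that it offers.
- The arm moves only by the tool play_rows, never from a script. Its argument "rows" is a list of rows, each a list of 3 entries, a list of its own where there are three numbers: the closure in counts, from 0 (fully open) to 255 (shut), then the shift along the tool's x, y, z in cm, then the turn, a rotation vector about the tool's x, y, z in rad. In form: [[gripper, [dx, dy, dz], [rx, ry, rz]], ...]. A call has 1 to 12 rows; each row is the pose to reach, as a shift and turn from the pose commanded when the call began, along the tool's axes at that moment; what a row does not reach only later rows make up. A row lasts 1/12 s, in which the tool goes at most 41.7 mm and 7.16 degrees, less where a joint would pass 70% of its speed; a pose out of reach is approached as far as the arm can. A call with a gripper value outside its range is refused whole. The fingers move at their own pace and stop on an object; "squeeze" is the grip in N (left out, the last holds). Time passes only in rows, so rows that repeat a pose let the fingers close. It gives the time, the measured TCP pose, the force and the opening at its end, in the units of the state.
- readout.sense(): the state, without advancing time (a new reading comes with each control period).
- grab_frame(name): name is "scene" or "top" or "wrist"; returns (picture, depth): 400x640x3 uint8, red, green, blue; 400x640 float32, mm along the optical axis (not along the pixel's ray), 0 where there is no reading.
- calibration(name): a dict with "vfov" (degrees; the focal length in pixels is half the picture's height over the tangent of half this angle, whatever the lens; pixels are square), "cx", "cy" (the principal point, pixels), "cam_to_world" (4x4, takes a point from camera to world coordinates). Camera axes: x right, y down, z forward; pixel columns grow to the right and rows downward; lengths in mm; the calibration is good to about 2 mm. A picture is of the moment at which its call begins: read the wrist's pose just before it. calibration takes no time and is no camera call; for the wrist camera it gives the pose at the moment of the call.
- r.sign_off(): hands the job in, once; it reports no verdict.
The state is a dict: "clock": time; "qpos": joint angles; "qvel": joint speeds; "joint_efforts": joint torques, N m; "eef_pos": TCP position; "tcp_rot": TCP orientation; "contact_force": force on the tool from outside, world axes, zero at the start; "wrist_torque": the same for the moment, N m; "opening": opening from 0.0 (shut) to 1.0 (fully open).
Only numpy, scipy, OpenCV 4.12 (cv2) and the standard library are available. Lean on these libraries where they do the work, as an engineer would, in place of code of your own. Each camera call takes 0.05 s, during which the arm holds its last target.

## Working session

There is one attempt and no reset: what is moved stays moved. The work goes in short steps, Python scripts to look and compute and a tool call to move; the robot and the scene stay as the last step left them, time stands still between calls to the robot, and variables do not carry over. Pictures are saved under pics/ and viewed, and the job is handed in when it is done.

Besides the shell and the picture viewer there is one more tool, called after "Call:" as a command line: name --argument value ..., lists and objects as JSON in quotes. play_rows: Moves the arm, as the interface text tells. Its arguments: {"type":"object","properties":{"rows":{"type":"array"},"squeeze":{"type":"number"}},"required":["rows"]}

```bash
mkdir -p pics
cat > h.py <<'E'
import numpy as np,cv2
from rig import readout, grab_frame, calibration, r
def snap(n,f):
    c=calibration(n); im,d=grab_frame(n); cv2.imwrite('pics/'+f+'.png',im[:,:,::-1]); np.savez('pics/'+f+'.npz',im=im,d=d,**{k:c[k] for k in ('vfov','cx','cy','cam_to_world')}); return im,d,c
def world(d,c):
    f=200/np.tan(np.radians(float(c['vfov']))/2); v,u=np.mgrid[0:400,0:640]
    P=np.stack([(u-c['cx'])/f*d,(v-c['cy'])/f*d,d,np.ones_like(d)],-1)
    return (P@np.array(c['cam_to_world']).T)[...,:3]
E
python3 - <<'E'
from h import *
print(readout.sense())
for n in('top','scene'):
    im,d,c=snap(n,n+'0'); print(c)
E
```

```text
{'clock': 0.0, 'qpos': array([-1.22839474e+00,  3.53646089e-01,  1.63414360e+00,  1.62131481e-05,
        1.15518298e+00, -2.41643873e-03]), 'qvel': array([-0.00053762, -0.0015943 ,  0.00017817, -0.00060105,  0.00117096,
       -0.00102647]), 'joint_efforts': array([ 1.89681530e-03, -6.05254769e+01, -3.42069376e+01,  1.71142447e-04,
        9.37520061e-03,  2.23854965e-05]), 'eef_pos': array([ 211.09000002, -587.731506  ,  205.55893409]), 'tcp_rot': array([-3.14021267e+00, -1.81585416e-05,  3.44811459e-01]), 'contact_force': array([0.52612763, 0.01364534, 0.58876633]), 'wrist_torque': array([-0.06260112, -0.03118429, -0.01928093]), 'opening': 1.0023037985349006}
{'vfov': 51.58502419664581, 'cx': 320.7817124055381, 'cy': 200.34297532143643, 'cam_to_world': array([[-6.22110664e-02, -9.76349483e-01,  2.07054268e-01,
         3.38511964e+02],
       [-9.98063015e-01,  6.08519363e-02, -1.29328795e-02,
        -8.30853751e+01],
       [ 2.73571122e-05, -2.07457776e-01, -9.78243973e-01,
         9.70035096e+02],
       [ 0.00000000e+00,  0.00000000e+00,  0.00000000e+00,
         1.00000000e+00]])}
{'vfov': 51.02148632797402, 'cx': 316.5546772530885, 'cy': 201.15705609928557, 'cam_to_world': array([[ 1.48535607e-01,  8.38683479e-01, -5.23972514e-01,
         1.03522344e+03],
       [ 9.88853124e-01, -1.20431087e-01,  8.75548522e-02,
        -1.50335255e+02],
       [ 1.03282286e-02, -5.31136871e-01, -8.47223083e-01,
         9.19079988e+02],
       [ 0.00000000e+00,  0.00000000e+00,  0.00000000e+00,
         1.00000000e+00]])}
```

View pics/top0.png

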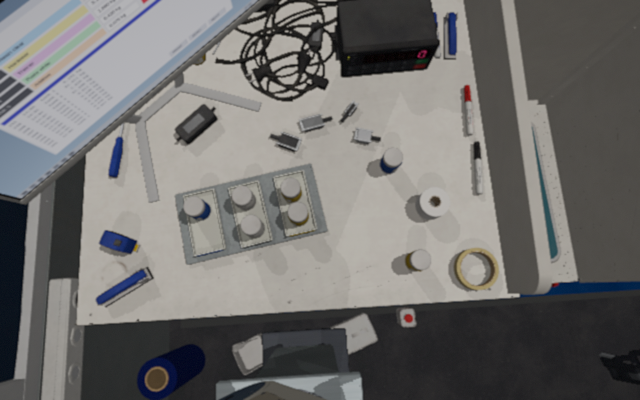

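View pics/scene0.png

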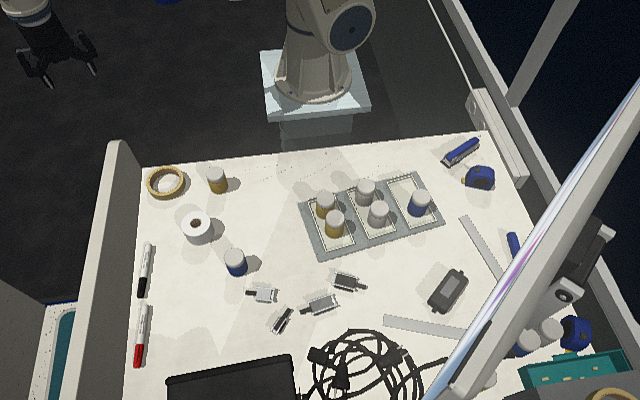

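The top view shows the blue lane at left (~(205,225)) with the old jar's lid at (196,208), the new blue jar at (391,159) and the yellow jar at (418,261). Next I measure them from depth.

Run:
```python
from h import *
def go(n,blobs):
    z=np.load(f'pics/{n}0.npz'); W=world(z['d'],z); im=z['im'].astype(int)
    for nm,u,v,h in blobs:
        s=(slice(v-25,v+26),slice(u-25,u+26)); w=W[s].reshape(-1,3); 
        m=(w[:,2]>h-8)&(w[:,2]<h+8); p=w[m]
        m2=cv2.connectedComponents(m.reshape(51,51).astype(np.uint8))[1].ravel()
        lab=m2[25*51+25]; p=w[m2==lab] if lab else p
        print(n,nm,len(p),p.mean(0).round(1),p.min(0).round(0),p.max(0).round(0),cv2.minEnclosingCircle(p[:,:2].astype(np.float32)))
    return W,im
W,im=go('top',[('old',196,207,77),('new',391,156,66),('yel',418,258,66),('g1',242,196,77),('g2',250,226,77),('y1',291,187,77),('y2',297,211,77)])
for u,v in [(350,200),(220,185),(205,240),(205,225),(180,190),(190,263),(327,234),(312,166),(100,100),(150,60),(240,15)]: print(u,v,W[v,u].round(1))
go('scene',[('old',419,196,77),('new',235,256,66),('yel',217,174,66)])
im=im.astype(np.uint8)
cv2.imwrite('pics/lane.png',cv2.resize(im[150:280,165:340,::-1],None,fx=4.5,fy=4.5,interpolation=cv2.INTER_CUBIC))
```

```text
top old 336 [532.8 186.6  75.9] [511. 165.  69.] [556. 209.  81.] ((533.2181396484375, 187.11544799804688), 22.67424964904785)
top new 299 [ 621.4 -265.    64.8] [ 600. -287.   58.] [ 643. -243.   69.] ((622.0874633789062, -265.4931945800781), 22.50341796875)
top yel 337 [ 385.8 -302.    64.8] [ 365. -324.   58.] [ 407. -280.   69.] ((386.0375671386719, -302.5683288574219), 22.600831985473633)
top g1 324 [550.2  80.   75.9] [529.  58.  69.] [572. 103.  81.] ((551.35546875, 80.02063751220703), 22.959434509277344)
top g2 335 [483.6  62.   75.9] [463.  41.  69.] [505.  85.  80.] ((483.61065673828125, 63.044403076171875), 22.97087287902832)
top y1 318 [561.5 -27.8  76. ] [540. -49.  70.] [584.  -6.  80.] ((562.0787963867188, -27.456811904907227), 22.65087127685547)
top y2 327 [505.6 -41.4  76. ] [485. -63.  69.] [528. -19.  81.] ((506.22430419921875, -41.265071868896484), 22.473609924316406)
350 200 [ 540.7 -166.    -1.7]
220 185 [594.9 143.    7.2]
205 240 [464.4 178.5  10.4]
205 225 [499.3 177.9  12. ]
180 190 [591.3 242.2  -3.6]
190 263 [413.5 213.3   9.9]
327 234 [ 462.2 -105.5   -1.2]
312 166 [631.2 -79.9  -1.9]
100 100 [723.3 324.1 221.5]
150 60 [805.2 230.1 218.5]
240 15 [957.8  62.8 134.7]
scene old 264 [538.6 185.6  76.4] [515. 164.  69.] [559. 209.  81.] ((536.6488037109375, 186.7935791015625), 23.20525550842285)
scene new 320 [ 627.  -265.4   65.6] [ 602. -287.   58.] [ 648. -244.   71.] ((625.23828125, -265.49853515625), 23.18594741821289)
scene yel 229 [ 391.2 -302.3   65.2] [ 366. -324.   58.] [ 411. -282.   69.] ((388.85308837890625, -301.6291198730469), 23.29208755493164)
```

View pics/lane.png

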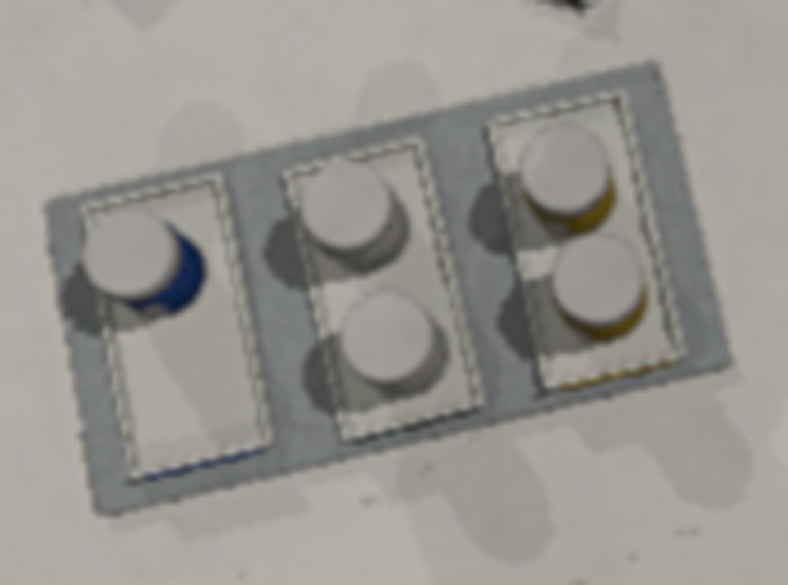

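```bash
cat >> h.py <<'E'
def ray(c,u,v,z):
    f=200/np.tan(np.radians(float(c['vfov']))/2); M=np.array(c['cam_to_world'])
    d=M[:3,:3]@np.array([(u-c['cx'])/f,(v-c['cy'])/f,1]); o=M[:3,3]
    return o+d*(z-o[2])/d[2]
E
python3 - <<'E'
from h import *
z=np.load('pics/top0.npz')
q=lambda L,h:np.array([ray(z,x/4.5+165-.4,y/4.5+150-.4,h)[:2] for x,y in L])
B=q([(45,200),(660,62),(733,365),(98,515)],8)
print('board',B.round(0).tolist(),B.mean(0)); 
for i,j in((0,1),(1,2),(2,3),(3,0)):
    e=B[j]-B[i]; print(np.hypot(*e).round(1),np.degrees(np.arctan2(e[1],e[0])).round(2))
L=q([(82,208),(222,176),(268,440),(130,482)],18)
print('lane',L.round(0).tolist(),L.mean(0))
for i,j in((0,1),(1,2),(2,3),(3,0)):
    e=L[j]-L[i]; print(np.hypot(*e).round(1),np.degrees(np.arctan2(e[1],e[0])).round(2))
W=world(z['d'],z)
# monitor low points
m=(W[...,2]>90)&(z['d']>0)
ys=W[m]; ys=ys[(ys[:,0]>350)]
k=ys[(ys[:,1]<400)]; print('tall near', len(k), k[k[:,0]<750].min(0) if (k[:,0]<750).any() else None)
for x in range(450,1000,50):
    s=k[abs(k[:,0]-x)<25]; print(x,len(s),s[:,1].min().round() if len(s) else '',s[:,2].min().round() if len(s) else '')
E
```

```text
board [[579.0, 251.0], [635.0, -78.0], [469.0, -107.0], [412.0, 222.0]] [523.63327294  71.95153261]
334.2 -80.39
168.7 -170.29
334.0 99.8
169.8 9.78
lane [[571.0, 228.0], [584.0, 155.0], [444.0, 133.0], [427.0, 203.0]] [506.31026071 179.64246611]
74.4 -80.18
141.9 -171.0
72.3 103.57
146.6 9.94
tall near 39239 [ 350.04891613 -534.00330011   90.01438646]
450 756 -533.0 90.0
500 746 -533.0 90.0
550 748 -534.0 90.0
600 744 -533.0 90.0
650 2957 -533.0 91.0
700 7793 -534.0 90.0
750 7190 -533.0 90.0
800 4918 -533.0 90.0
850 4676 -533.0 90.0
900 4103 -533.0 90.0
950 2861 -507.0 90.0
```

```bash
cat >> h.py <<'E'
def shift(t,yaw,s=None):
    from scipy.spatial.transform import Rotation as Ro
    s=s or readout.sense(); R=Ro.from_euler('xyz',s['tcp_rot'])
    T=Ro.from_euler('xyz',[np.pi,0,yaw])
    return (R.inv().apply(np.array(t)-s['eef_pos'])/10).round(2),(R.inv()*T).as_rotvec().round(4)
E
python3 - <<'E'
from h import *
for n in('top','scene'):
    z=np.load(f'pics/{n}0.npz');W=world(z['d'],z);P=W[z['d']>0]
    for y0,y1,x0,x1 in((-560,-480,150,800),(-480,-100,300,600),(-480,-100,600,700),(-100,300,300,700),(240,300,300,700),(300,400,300,700)):
        p=P[(P[:,1]>y0)&(P[:,1]<y1)&(P[:,0]>x0)&(P[:,0]<x1)]
        print(n,y0,y1,x0,x1,len(p),p[:,2].max().round() if len(p) else '', p[p[:,2].argmax()].round() if len(p) else '')
print(shift([420,-200,235],.17),shift([534.5,187,200],.17))
E
```

```text
top -560 -480 150 800 14306 351.0 [ 198. -520.  351.]
top -480 -100 300 600 20611 69.0 [ 376. -306.   69.]
top -480 -100 600 700 6096 69.0 [ 616. -283.   69.]
top -100 300 300 700 28287 81.0 [519. 200.  81.]
top 240 300 300 700 4255 13.0 [581. 291.  13.]
top 300 400 300 700 12905 480.0 [699. 320. 480.]
scene -560 -480 150 800 12830 456.0 [ 241. -559.  456.]
scene -480 -100 300 600 14938 69.0 [ 378. -313.   69.]
scene -480 -100 600 700 6971 71.0 [ 606. -263.   71.]
scene -100 300 300 700 20747 82.0 [565.  95.  82.]
scene 240 300 300 700 2975 14.0 [625. 299.  14.]
scene 300 400 300 700 5724 525.0 [699. 323. 525.]
(array([ 32.77, -29.44,  -2.9 ]), array([-1.200e-03,  1.000e-04,  1.748e-01])) (array([ 56.62, -61.99,   0.64]), array([-1.200e-03,  1.000e-04,  1.748e-01]))
```

Run:
```python
from h import *
z=np.load('pics/top0.npz');W=world(z['d'],z);P=W[z['d']>0]
for x in range(150,800,50):
    p=P[(P[:,1]>-640)&(P[:,1]<-470)&(abs(P[:,0]-x)<25)&(P[:,2]>20)]
    print(x,len(p),p.max(0).round() if len(p) else '',p.min(0).round() if len(p) else '')
```

```text
150 1 [ 174. -522.  299.] [ 174. -522.  299.]
200 968 [ 218. -511.  351.] [ 175. -559.  243.]
250 0  
300 494 [ 325. -504.  152.] [ 300. -534.   20.]
350 1193 [ 375. -470.  161.] [ 325. -533.   20.]
400 1126 [ 425. -470.  163.] [ 375. -534.   20.]
450 1070 [ 475. -503.  166.] [ 425. -533.   20.]
500 1059 [ 525. -503.  170.] [ 475. -533.   20.]
550 1055 [ 575. -471.  173.] [ 525. -534.   20.]
600 1032 [ 625. -475.  175.] [ 575. -533.   20.]
650 1019 [ 675. -479.  179.] [ 625. -533.   20.]
700 1009 [ 725. -473.  181.] [ 675. -534.   20.]
750 986 [ 775. -477.  185.] [ 725. -533.   20.]
```

Call:
play_rows --rows '[[0,[0,0,-3],[0,0,0]],[0,[4,-4,-3],[0,0,0]],[0,[7,-7,-3],[0,0,0]],[0,[10,-9.5,-3],[0,0,0]],[0,[13,-12,-3],[0,0,0.05]],[0,[16,-15,-3],[0,0,0.1]],[0,[19,-18,-3],[0,0,0.15]],[0,[22,-20,-3],[0,0,0.175]],[0,[25,-22.5,-3],[0,0,0.175]],[0,[28,-25,-3],[0,0,0.175]],[0,[31,-27.5,-3],[0,0,0.175]],[0,[32.8,-29.4,-3],[0,0,0.175]]]' --squeeze 30

```text
clock: 1.1
eef_pos: [421.9, -197.8, 236.3]
tcp_rot: [-3.141, -0.001, 0.171]
contact_force: [0.3, -1.0, 1.1]
opening: 0.997
```

Run:
```python
from h import *
s=readout.sense();print(s['clock'],s['eef_pos'],s['tcp_rot'],s['qpos'],s['contact_force'])
print(shift([534.5,187,170],.17))
```

```text
1.1 [ 421.88609226 -197.83430977  236.26341891] [-3.14104893e+00 -6.98536102e-04  1.70815292e-01] [-4.42369913e-01  6.95125527e-02  1.92548346e+00  9.29102322e-04
  1.14633842e+00  9.57228412e-01] [ 0.30806539 -0.95028147  1.09167933]
(array([ 17.63, -36.01,   6.66]), array([-0.0005, -0.0007,  0.0008]))
```

Call:
play_rows --rows '[[0,[1.7,-3.4,0.6],[0,0,0]],[0,[3.4,-7,1.3],[0,0,0]],[0,[5.2,-10.6,2],[0,0,0]],[0,[7,-14.2,2.7],[0,0,0]],[0,[8.8,-17.8,3.4],[0,0,0]],[0,[10.5,-21.4,4],[0,0,0]],[0,[12.2,-25,4.6],[0,0,0]],[0,[14,-28.6,5.2],[0,0,0]],[0,[15.8,-32.2,6],[0,0,0]],[0,[17.6,-36,6.6],[0,0,0]],[0,[17.6,-36,6.6],[0,0,0]],[0,[17.6,-36,6.6],[0,0,0]]]'

```text
clock: 2.1
eef_pos: [532.9, 185.8, 169.3]
tcp_rot: [3.141, 0.001, 0.173]
contact_force: [-0.5, -0.3, -0.1]
opening: 1.0
```

Run:
```python
from h import *
s=readout.sense();print(s['clock'],s['eef_pos'],s['tcp_rot'],s['contact_force'])
im,d,c=snap('wrist','w1');print(c['cam_to_world'])
W=world(d,c);m=(W[...,2]>66)&(W[...,2]<90)&(d>0)
n,l=cv2.connectedComponents(m.astype(np.uint8))
for i in range(1,n):
    p=W[l==i]
    if len(p)>300: print(len(p),p.mean(0).round(1),cv2.minEnclosingCircle(p[:,:2].astype(np.float32)),p.min(0).round(),p.max(0).round())
print(shift([534.5,187,26],.17))
```

```text
2.1 [532.9112326  185.83137964 169.28176574] [3.14146190e+00 1.44608053e-03 1.73051310e-01] [-0.45058525 -0.29867381 -0.14173241]
[[ 1.72914453e-01 -9.38628400e-01 -2.98458236e-01  6.09220258e+02]
 [-9.84936832e-01 -1.64836495e-01 -5.22337672e-02  1.99541835e+02]
 [-1.68712275e-04  3.02994483e-01 -9.52992295e-01  3.36850285e+02]
 [ 0.00000000e+00  0.00000000e+00  0.00000000e+00  1.00000000e+00]]
1718 [535.3 187.3  76.2] ((533.8605346679688, 187.0486602783203), 22.51348876953125) [511. 165.  66.] [556. 209.  79.]
1802 [552.7  82.3  75.9] ((551.397216796875, 80.40142822265625), 22.56305694580078) [529.  59.  66.] [574. 103.  79.]
1910 [564.  -24.7  75.5] ((563.1751708984375, -27.341968536376953), 22.682950973510742) [541. -50.  66.] [585.  -5.  78.]
1627 [508.5 -38.1  75.3] ((506.9170227050781, -40.95296859741211), 22.839139938354492) [484. -63.  66.] [529. -19.  79.]
939 [493.6  62.   75.3] ((486.7833251953125, 62.178287506103516), 22.314878463745117) [473.  40.  66.] [507.  84.  78.]
(array([ 0.25, -0.23, 14.35]), array([0.0005, 0.0016, 0.0018]))
```

View pics/w1.png

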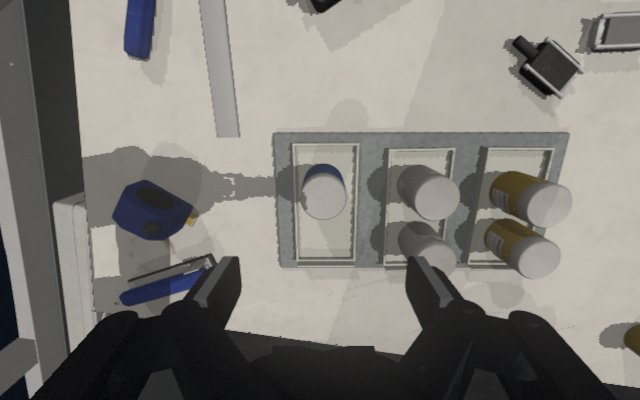

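Run:
```python
from h import *
z=np.load('pics/w1.npz')
cv2.imwrite('pics/w1c.png',cv2.resize(z['im'][120:280,260:400,::-1],None,fx=3.5,fy=3.5,interpolation=cv2.INTER_CUBIC))
```

```text
(no output)
```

View pics/w1c.png

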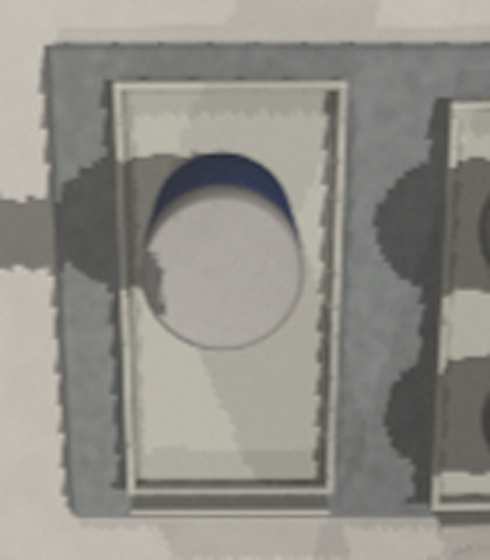

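Run:
```python
from h import *
z=np.load('pics/w1.npz')
q=lambda x,y,h:ray(z,x/3.5+260-.4,y/3.5+120-.4,h)[:2].round(1)
for p in[(112,82,18),(349,82,18),(335,480,18),(122,480,18),(125,492,18),(332,492,18)]: print(p,q(*p))
y=.17;c=np.array([505.3,178.4]);A=np.array([[np.cos(y),np.sin(y)],[-np.sin(y),np.cos(y)]])
for p in[(112,82,18),(349,82,18),(332,492,18),(125,492,18),(332,492,28),(125,492,28)]: print((A@(q(*p)-c)).round(1))
print('old',A@(np.array([534.5,187.1])-c))
```

```text
(112, 82, 18) [573.  228.2]
(349, 82, 18) [585.8 154.9]
(335, 480, 18) [448.7 130.4]
(122, 480, 18) [435.6 205.2]
(125, 492, 18) [431.  203.5]
(332, 492, 18) [443.8 130.5]
[75.1 37.6]
[ 75.4 -36.8]
[-68.7 -36.8]
[-69.   37.3]
[-63.2 -35.5]
[-63.5  36.2]
old [30.25096163  3.63446288]
```

Call:
play_rows --rows '[[0,[0.1,-0.1,3],[0,0,0]],[0,[0.2,-0.2,6],[0,0,0]],[0,[0.2,-0.2,9],[0,0,0]],[0,[0.2,-0.2,11.5],[0,0,0]],[0,[0.2,-0.2,13.5],[0,0,0]],[0,[0.2,-0.2,14.5],[0,0,0]],[0,[0.2,-0.2,14.5],[0,0,0]],[0,[0.2,-0.2,14.5],[0,0,0]]]'

```text
clock: 2.82
eef_pos: [534.9, 185.5, 25.7]
tcp_rot: [3.141, 0.0, 0.169]
contact_force: [0.8, -0.1, 0.9]
opening: 0.999
```

Call:
play_rows --rows '[[120,[0,0,0],[0,0,0]],[200,[0,0,0],[0,0,0]],[200,[0,0,0],[0,0,0]],[200,[0,0,0],[0,0,0]],[200,[0,0,0],[0,0,0]],[200,[0,0,0],[0,0,0]],[200,[0,0,0],[0,0,0]],[200,[0,0,0],[0,0,0]],[200,[0,0,0],[0,0,0]],[200,[0,0,0],[0,0,0]]]' --squeeze 30

```text
clock: 3.65
eef_pos: [535.7, 186.6, 26.7]
tcp_rot: [-3.141, -0.002, 0.17]
contact_force: [-1.0, -1.5, 8.9]
opening: 0.511
```

Run:
```python
from h import *
s=readout.sense();print(s)
im,d,c=snap('wrist','w2')
snap('scene','s2')
```

```text
{'clock': 3.65, 'qpos': array([ 3.32530088e-01,  4.94746943e-01,  1.89024836e+00, -5.59293234e-05,
        7.54673432e-01,  1.73341030e+00]), 'qvel': array([-5.62804126e-04,  1.60481733e-03,  3.04732494e-04,  8.81944341e-04,
       -7.02035929e-04,  4.34402723e-05]), 'joint_efforts': array([ 1.19763418e-02, -5.54181433e+01, -2.24158770e+01,  2.97348574e-02,
       -5.74752744e-01, -4.11441398e-02]), 'eef_pos': array([535.66173843, 186.56508716,  26.67871071]), 'tcp_rot': array([-3.14131906e+00, -1.90475440e-03,  1.69956560e-01]), 'contact_force': array([-1.04077708, -1.51498631,  8.88174895]), 'wrist_torque': array([-0.12303614,  0.27166089, -0.05758748]), 'opening': 0.5110516309845478}
```

View pics/w2.png

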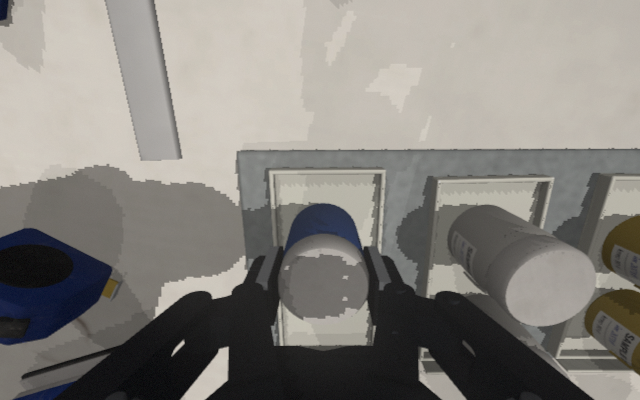

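View pics/s2.png

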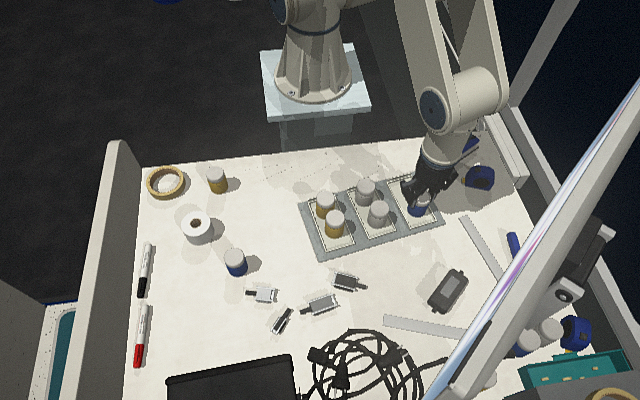

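Call:
play_rows --rows '[[200,[0,0,-0.5],[0,0,0]],[200,[0,0,-1],[0,0,0]],[200,[-1,0.1,-1.2],[0,0,0]],[200,[-2.5,0.2,-1.2],[0,0,0]],[200,[-4,0.25,-1.2],[0,0,0]],[200,[-5.5,0.25,-1.2],[0,0,0]],[200,[-6.6,0.25,-1.2],[0,0,0]],[200,[-7.2,0.25,-1.2],[0,0,0]],[200,[-7.2,0.25,-1.2],[0,0,0]],[200,[-7.2,0.25,-1.2],[0,0,0]]]'

```text
clock: 4.58
eef_pos: [464.8, 171.8, 37.6]
tcp_rot: [-3.141, -0.001, 0.17]
contact_force: [-1.3, 0.0, -1.2]
opening: 0.507
```

Run:
```python
from h import *
s=readout.sense();print(s['clock'],s['eef_pos'],s['tcp_rot'],s['contact_force'],s['opening'])
y=.17;c=np.array([507,179]);A=np.array([[np.cos(y),np.sin(y)],[-np.sin(y),np.cos(y)]])
print(A@(s['eef_pos'][:2]-c))
im,d,c=snap('wrist','w3')
```

```text
4.5833 [464.75263383 171.79285989  37.60120806] [-3.14140704e+00 -1.01566333e-03  1.69957644e-01] [-1.25454013  0.03850242 -1.19557909] 0.5071835831449973
[-42.85768143   0.04426115]
```

View pics/w3.png

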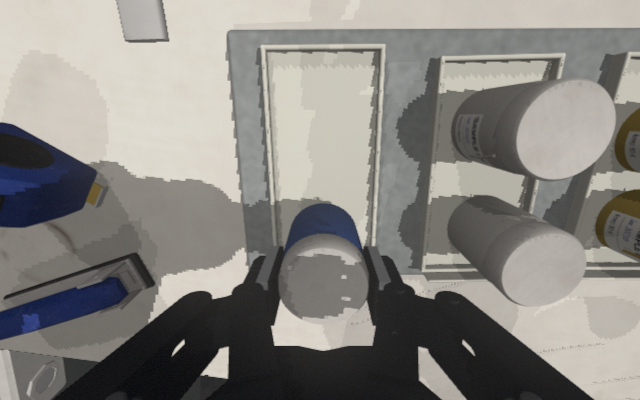

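Call:
play_rows --rows '[[200,[0,0,0.3],[0,0,0]],[200,[0,0,0.6],[0,0,0]],[200,[0,0,0.9],[0,0,0]],[200,[0,0,1.1],[0,0,0]],[200,[0,0,1.15],[0,0,0]],[200,[0,0,1.15],[0,0,0]]]'

```text
clock: 5.13
eef_pos: [464.6, 171.7, 26.6]
tcp_rot: [-3.142, -0.0, 0.17]
contact_force: [-4.7, -1.1, 16.4]
opening: 0.511
```

Call:
play_rows --rows '[[100,[0,0,0],[0,0,0]],[60,[0,0,0],[0,0,0]],[0,[0,0,0],[0,0,0]],[0,[0,0,0],[0,0,0]],[0,[0,0,0],[0,0,0]],[0,[0,0,0],[0,0,0]],[0,[0,0,-2],[0,0,0]],[0,[0,0,-5],[0,0,0]],[0,[0,0,-9],[0,0,0]],[0,[0,0,-13],[0,0,0]],[0,[0,0,-16],[0,0,0]],[0,[0,0,-16],[0,0,0]]]'

```text
clock: 6.13
eef_pos: [467.8, 172.9, 192.0]
tcp_rot: [-3.14, -0.01, 0.17]
contact_force: [1.4, 0.8, 0.2]
opening: 0.999
```

Run:
```python
from h import *
s=readout.sense();print(s['clock'],s['eef_pos'],s['tcp_rot'],s['contact_force'],s['opening'])
y=.17;c0=np.array([507,179]);A=np.array([[np.cos(y),np.sin(y)],[-np.sin(y),np.cos(y)]])
im,d,c=snap('wrist','w4')
W=world(d,c);m=(W[...,2]>66)&(W[...,2]<90)&(d>0)
n,l=cv2.connectedComponents(m.astype(np.uint8))
for i in range(1,n):
    p=W[l==i]
    if len(p)>300: o,rr=cv2.minEnclosingCircle(p[:,:2].astype(np.float32));print(len(p),p.mean(0).round(1),o,rr,A@(np.array(o)-c0))
print(shift([623.5,-265.5,200],.17))
```

```text
6.1333 [467.78364703 172.86159436 191.98878515] [-3.13986449 -0.00959331  0.16985583] [1.36829024 0.79737161 0.16648299] 0.9985882330548743
1851 [551.6  81.8  76.1] (551.46728515625, 80.15657043457031) 22.79180908203125 [  27.10371527 -104.94165825]
1985 [563.  -24.9  75.6] (562.7473754882812, -27.230878829956055) 22.910953521728516 [  20.05313955 -212.68948458]
1677 [507.4 -38.4  75.6] (506.8942565917969, -40.87160873413086) 22.99220848083496 [ -37.30261435 -216.68421833]
1535 [485.5  64.   76. ] (484.771728515625, 61.9964599609375) 22.965192794799805 [ -41.70277952 -111.55627555]
1451 [464.  172.5  76.2] (462.6394958496094, 172.0746612548828) 22.57383155822754 [-44.89268222   0.67950593]
(array([ 8.08, 45.81, -1.08]), array([-0.0012, -0.0066, -0.0002]))
```

View pics/w4.png

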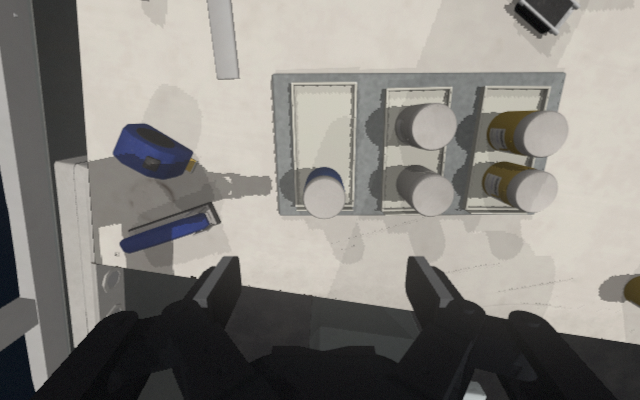

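Call:
play_rows --rows '[[0,[0.6,3.5,-0.5],[0,0,0]],[0,[1.4,7.5,-1],[0,0,0]],[0,[2.1,11.5,-1],[0,0,0]],[0,[2.8,15.5,-1],[0,0,0]],[0,[3.5,19.5,-1],[0,0,0]],[0,[4.2,23.5,-1],[0,0,0]],[0,[4.9,27.5,-1],[0,0,0]],[0,[5.6,31.5,-1],[0,0,0]],[0,[6.3,35.5,-1],[0,0,0]],[0,[7,39.5,-1],[0,0,0]],[0,[7.7,43.5,-1],[0,0,0]],[0,[8.1,45.8,-1],[0,0,0]]]'

```text
clock: 7.18
eef_pos: [621.6, -269.9, 193.8]
tcp_rot: [3.142, 0.001, 0.168]
contact_force: [-0.5, 0.9, 0.5]
opening: 1.0
```

Call:
play_rows --rows '[[0,[0,0,0],[0,0,0]],[0,[0,0,0],[0,0,0]]]'

```text
clock: 7.35
eef_pos: [620.6, -266.9, 193.6]
tcp_rot: [-3.14, 0.002, 0.168]
contact_force: [-0.2, 1.2, 0.2]
opening: 1.002
```

Run:
```python
from h import *
s=readout.sense();print(s['clock'],s['eef_pos'],s['tcp_rot'],s['contact_force'],s['opening'])
im,d,c=snap('wrist','w5')
W=world(d,c);m=(W[...,2]>55)&(W[...,2]<90)&(d>0)
n,l=cv2.connectedComponents(m.astype(np.uint8))
for i in range(1,n):
    p=W[l==i]
    if len(p)>300: o,rr=cv2.minEnclosingCircle(p[:,:2].astype(np.float32));print(len(p),p.mean(0).round(1),o,rr)
print(shift([623,-265.5,16],.17))
```

```text
7.35 [ 620.63956858 -266.87964696  193.5938477 ] [-3.13980386e+00  2.40516153e-03  1.67711320e-01] [-0.16543939  1.21128715  0.24208218] 1.0019193125403216
9380 [ 692.3 -506.1   72.7] (665.0721435546875, -506.11907958984375) 175.18765258789062
1369 [ 623.9 -266.    65.2] (622.7078857421875, -266.1382141113281) 22.588733673095703
989 [554.9  62.5  67.1] (552.3475341796875, 76.20268249511719) 22.47174072265625
1936 [566.1 -33.6  72.8] (563.2625122070312, -29.365488052368164) 23.138654708862305
1685 [510.9 -46.7  72.5] (507.2225341796875, -42.97635269165039) 22.915653228759766
1782 [488.7  54.5  71.6] (484.6778259277344, 60.40660095214844) 23.65805435180664
486 [ 398.8 -506.2   78.3] (395.75732421875, -507.0364990234375) 36.253196716308594
(array([ 0.3 ,  0.06, 17.79]), array([-0.002 ,  0.0024, -0.0011]))
```

View pics/w5.png

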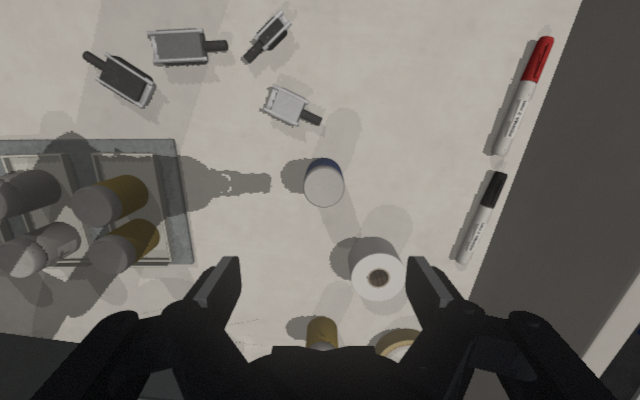

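The new jar is centred between the fingers (323,183), with connectors and paper roll clear of them.

Call:
play_rows --rows '[[0,[0.2,0.05,3.5],[0,0,0]],[0,[0.3,0.05,7],[0,0,0]],[0,[0.3,0.05,10.5],[0,0,0]],[0,[0.3,0.05,13.5],[0,0,0]],[0,[0.3,0.05,16],[0,0,0]],[0,[0.3,0.05,17.3],[0,0,0]],[0,[0.3,0.05,17.8],[0,0,0]],[0,[0.3,0.05,17.8],[0,0,0]],[0,[0.3,0.05,17.8],[0,0,0]]]'

```text
clock: 8.15
eef_pos: [625.3, -265.9, 19.0]
tcp_rot: [3.141, -0.001, 0.17]
contact_force: [0.8, -1.3, 0.2]
opening: 1.002
```

Call:
play_rows --rows '[[120,[0,0,0],[0,0,0]],[200,[0,0,0],[0,0,0]],[200,[0,0,0],[0,0,0]],[200,[0,0,0],[0,0,0]],[200,[0,0,0],[0,0,0]],[200,[0,0,0],[0,0,0]],[200,[0,0,0],[0,0,0]],[200,[0,0,0],[0,0,0]],[200,[0,0,0],[0,0,0]],[200,[0,0,0],[0,0,0]]]' --squeeze 40

```text
clock: 8.98
eef_pos: [625.4, -266.7, 19.3]
tcp_rot: [3.14, -0.002, 0.17]
contact_force: [-1.7, 0.2, 7.6]
opening: 0.481
```

Call:
play_rows --rows '[[200,[0,0,-1],[0,0,0]],[200,[0,0,-3],[0,0,0]],[200,[0,0,-5.5],[0,0,0]],[200,[0,0,-8.5],[0,0,0]],[200,[0,0,-11.5],[0,0,0]],[200,[0,0,-13.5],[0,0,0]],[200,[0,0,-14.5],[0,0,0]],[200,[0,0,-14.5],[0,0,0]],[200,[0,0,-14.5],[0,0,0]]]'

```text
clock: 9.73
eef_pos: [624.3, -266.0, 162.6]
tcp_rot: [-3.142, -0.0, 0.17]
contact_force: [-0.0, -0.7, -1.9]
opening: 0.482
```

Run:
```python
from h import *
s=readout.sense();print(s['clock'],s['eef_pos'],s['tcp_rot'],s['contact_force'],s['opening'])
im,d,c=snap('wrist','w6')
y=.17
t=np.array([507,179])+26*np.array([np.cos(y),np.sin(y)]);print(t)
print(shift([*t,160],.17),shift([*t,26.6],.17))
```

```text
9.7333 [ 624.31479553 -266.03057346  162.55923571] [-3.14157520e+00 -2.56462583e-05  1.69799859e-01] [-0.01025096 -0.69361705 -1.87234244] 0.4817589923895951
[532.62520394 183.39874108]
(array([ -1.38, -45.81,   0.2 ]), array([-0.0011,  0.0017, -0.0002])) (array([ -1.36, -45.79,  13.54]), array([-0.0011,  0.0017, -0.0002]))
```

View pics/w6.png

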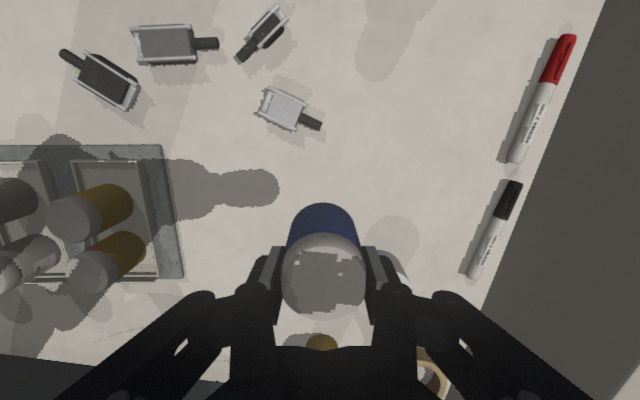

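Call:
play_rows --rows '[[200,[0,-2,0],[0,0,0]],[200,[-0.2,-5.5,0],[0,0,0]],[200,[-0.3,-9.5,0],[0,0,0]],[200,[-0.4,-13.5,0],[0,0,0]],[200,[-0.5,-17.5,0],[0,0,0]],[200,[-0.7,-21.5,0],[0,0,0]],[200,[-0.8,-25.5,0],[0,0,0]],[200,[-0.9,-29.5,0],[0,0,0]],[200,[-1,-33.5,0],[0,0,0]],[200,[-1.2,-37.5,0],[0,0,0]],[200,[-1.3,-41.5,0],[0,0,0]],[200,[-1.3,-44.5,0],[0,0,0]]]'

```text
clock: 10.78
eef_pos: [534.3, 172.6, 160.8]
tcp_rot: [-3.141, 0.003, 0.171]
contact_force: [-0.0, 0.5, -1.2]
opening: 0.48
```

Call:
play_rows --rows '[[200,[0,-1,0],[0,0,0]],[200,[0,-1.3,0],[0,0,0]],[200,[0,-1.3,0],[0,0,0]],[200,[0,-1.3,0],[0,0,0]]]'

```text
clock: 11.12
eef_pos: [534.1, 181.9, 161.9]
tcp_rot: [3.141, 0.002, 0.17]
contact_force: [0.1, -0.9, -1.9]
opening: 0.482
```

Run:
```python
from h import *
s=readout.sense();print(s['clock'],s['eef_pos'],s['tcp_rot'],s['contact_force'],s['opening'])
im,d,c=snap('wrist','w7')
y=.17
t=np.array([507,179])+28*np.array([np.cos(y),np.sin(y)]);print(t)
print(shift([*t,30.3],.17))
```

```text
11.1167 [534.08133947 181.94209514 161.90237897] [3.14084871e+00 1.56266897e-03 1.69597036e-01] [ 0.05675662 -0.87415544 -1.8625216 ] 0.4821685553123879
[534.59637347 183.73710577]
(array([ 0.08, -0.2 , 13.18]), array([ 0.0006,  0.0011, -0.0012]))
```

View pics/w7.png

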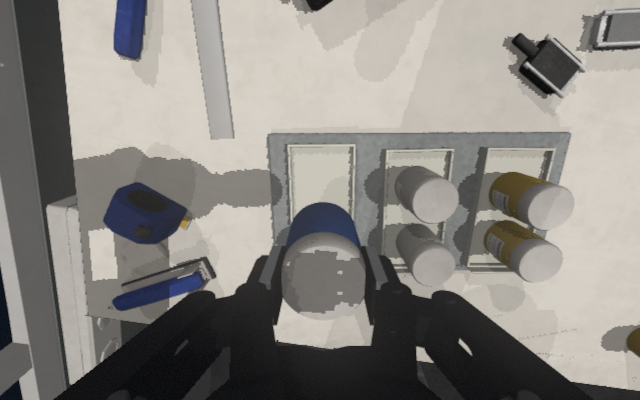

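Call:
play_rows --rows '[[200,[0.1,-0.1,2],[0,0,0]],[200,[0.1,-0.2,5],[0,0,0]],[200,[0.1,-0.2,8],[0,0,0]],[200,[0.1,-0.2,10.5],[0,0,0]],[200,[0.1,-0.2,12],[0,0,0]],[200,[0.1,-0.2,12.5],[0,0,0]],[200,[0.1,-0.2,12.8],[0,0,0]],[200,[0.1,-0.2,13],[0,0,0]],[200,[0.1,-0.2,13.1],[0,0,0]],[200,[0.1,-0.2,13.1],[0,0,0]]]'

```text
clock: 12.0
eef_pos: [535.8, 185.2, 32.7]
tcp_rot: [-3.141, -0.002, 0.169]
contact_force: [-0.1, 0.4, -1.0]
opening: 0.476
```

Call:
play_rows --rows '[[200,[0,0,0.1],[0,0,0]],[200,[0,0,0.2],[0,0,0]],[200,[0,0,0.2],[0,0,0]]]'

```text
clock: 12.25
eef_pos: [535.9, 185.5, 30.9]
tcp_rot: [-3.141, -0.002, 0.17]
contact_force: [-0.2, -0.8, 5.7]
opening: 0.48
```

Touching down at 5.7 N. Release and back off.

Call:
play_rows --rows '[[100,[0,0,0],[0,0,0]],[60,[0,0,0],[0,0,0]],[0,[0,0,0],[0,0,0]],[0,[0,0,0],[0,0,0]],[0,[0,0,0],[0,0,0]],[0,[0,0,0],[0,0,0]],[0,[0,0,-2],[0,0,0]],[0,[0,0,-5],[0,0,0]],[0,[0,0,-9],[0,0,0]],[0,[0,0,-13],[0,0,0]],[0,[0,0,-16],[0,0,0]],[0,[0,0,-16],[0,0,0]]]'

```text
clock: 13.25
eef_pos: [538.6, 186.5, 196.5]
tcp_rot: [-3.14, -0.01, 0.17]
contact_force: [1.1, 1.0, 0.7]
opening: 0.995
```

Call:
play_rows --rows '[[0,[0,0,0],[0,0,0]],[0,[0,0,0],[0,0,0]],[0,[0,0,0],[0,0,0]]]'

```text
clock: 13.5
eef_pos: [533.9, 184.8, 188.2]
tcp_rot: [3.141, 0.003, 0.17]
contact_force: [-0.7, 0.1, 0.0]
opening: 1.0
```

Run:
```python
from h import *
s=readout.sense();print(s['clock'],s['eef_pos'],s['contact_force'],s['opening'])
y=.17;c0=np.array([507,179]);A=np.array([[np.cos(y),np.sin(y)],[-np.sin(y),np.cos(y)]])
for nm in('wrist','top','scene'):
  im,d,c=snap(nm,nm+'8')
  W=world(d,c);m=(W[...,2]>60)&(W[...,2]<90)&(d>0)
  n,l=cv2.connectedComponents(m.astype(np.uint8))
  for i in range(1,n):
    p=W[l==i]
    if 150<len(p)<4000 and p[:,0].max()<640:
        o,rr=cv2.minEnclosingCircle(p[:,:2].astype(np.float32))
        if rr<40: print(nm,len(p),p.mean(0).round(1),np.round(o,1),round(rr,1),(A@(np.array(o)-c0)).round(1))
```

```text
13.5 [533.93941071 184.8308724  188.17573605] [-0.68311283  0.12029157  0.03828093] 1.0002394947184405
wrist 1535 [535.  186.6  76.1] [533.5 186.5] 22.6 [27.4  2.9]
wrist 1627 [552.7  82.4  75.6] [550.8  80.5] 23.1 [  26.5 -104.5]
wrist 1759 [564.1 -24.1  74.9] [563.  -27.4] 22.7 [  20.3 -212.9]
wrist 1530 [508.6 -37.4  74.7] [506.8 -41.1] 22.9 [ -37.4 -216.9]
wrist 1075 [491.5  64.2  74.8] [485.2  62.7] 22.3 [ -41.2 -110.9]
wrist 1328 [465.7 172.8  75.5] [462.9 172.3] 22.6 [-44.6   0.8]
top 329 [560.9 -28.1  75.6] [562.3 -27.5] 22.6 [  19.5 -212.9]
top 337 [549.6  79.7  75.4] [550.4  80.6] 23.0 [  26.2 -104.3]
top 358 [532.1 184.9  75.2] [532.4 186.3] 23.8 [26.3  2.9]
top 341 [504.9 -41.5  75.5] [505.6 -40.3] 23.2 [ -38.5 -215.9]
top 349 [483.1  61.6  75.4] [483.7  62.9] 23.0 [ -42.6 -110.5]
top 364 [461.5 171.   75.1] [461.6 173.2] 23.4 [-45.7   2. ]
top 339 [ 385.9 -302.1   64.9] [ 386.2 -302.6] 22.6 [-200.5 -454.2]
scene 221 [ 391.  -302.6   65.5] [ 389.9 -302.6] 23.0 [-196.9 -454.8]
scene 263 [469.1 170.2  74.9] [466.2 172.2] 22.9 [-41.4   0.2]
scene 269 [490.7  60.6  75.3] [488.4  61.9] 23.1 [ -38.2 -112.3]
scene 291 [539.4 183.9  75.1] [537.3 185.8] 23.2 [31.   1.6]
scene 291 [512.7 -42.6  75.1] [510.6 -40.8] 23.5 [ -33.6 -217.3]
scene 296 [557.1  78.6  75.5] [554.   80.2] 23.0 [  29.6 -105.3]
scene 305 [568.4 -28.7  75.6] [566.4 -27.9] 23.5 [  23.5 -213.9]
```

View pics/wrist8.png

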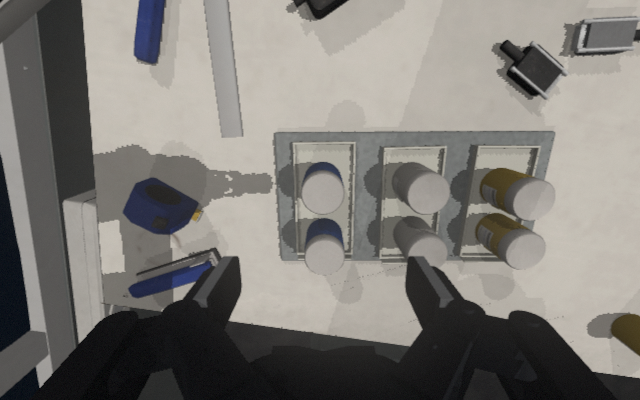

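View pics/scene8.png

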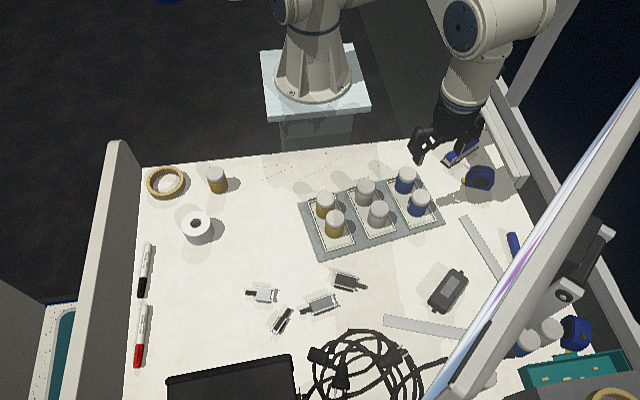

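Both blue jars stand upright in the blue lane, at (406,180) and (419,203) in the scene picture. The yellow jar has not moved and the gripper is clear.

```bash
python3 -c "
from h import *
print(r.sign_off())"
```

```text
the job is handed in; nothing more can be done
None
```

The blue lane is restocked, and I handed the job in at about 13.7 s of the 45 s allowed; no verdict was reported. I lifted the old blue jar about 11 mm, carried it forward and set it down at the front stop. I then stood the new blue jar behind it.

| Jar | x in lane (mm) | y in lane (mm) | Allowed x (mm) | Allowed y (mm) |
|---|---|---|---|---|
| Old blue | about -45 | about +1 | -60 to -30 | -18 to 18 |
| New blue | about +27 | about +3 | 5 to 60 | -18 to 18 |

- **Upright:** the lid tops of both blue jars read about 75–76 mm, like the other jars on the board, and both look upright in the pictures.
- **Yellow jar:** it measured within about 1 mm of its starting position.
- **Gripper:** it was open and clear, about 110 mm above the lids.
- **Disagreement:** the scene camera put the blue jars about 3–5 mm farther back in x than the wrist and top cameras, as it did for every other jar. This does not change the result.

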